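Steady the rocking grinding slab

ROBOT

A 6-joint arm with a two-finger parallel gripper is mounted at the origin on the work surface. World frame = base frame: x ahead of the robot, y to its left, z up, the work surface at z = 0. Lengths are in m, angles in degrees, forces in N, time in s.
With the tool pointing down it reaches from about 0.375 to 0.75 m from the base axis. Payload 9 kg.
Tool frame: the origin (TCP) lies where the fingers leave the gripper's body, on its centre line; the fingertips stand 73 mm ahead of it and the grasp point (between the pads) lies 54 mm ahead of it (robot.tip_reach is the distance from the TCP to the fingertips, in m); z points along the fingers, y is the direction in which the jaws open and shut (so a half turn about z gives the same grasp; the last joint's range is limited). The gripper opens to 85 mm and grips with 20 to 120 N. Pads are 22 mm wide; open, the fingers measure 114 mm over their backs; the gripper's body (76 mm by 85 mm) begins 54 mm behind the grasp point. The pads swing forward as they close: fully open they stand 13 mm farther back than shut.
Start: joints at [-86.098, 5.964, 5.575, 89.605, 0, 77.527], TCP at [0.169, -0.576, 0.304] pointing down, gripper open.
Joint ranges: [-171.21, 171.21], [-48.23, 106.86], [-62.78, 66.21], [-105.2, 120.99], [-86.42, 89.51], [-180, 180]. Speed limits (degrees/s): [127.2, 127.2, 147.25, 180, 180, 180].

INTERFACE

Orientations are given as [roll, pitch, yaw] about the fixed x, y, z axes, in that order (R = Rz(yaw) Ry(pitch) Rx(roll)).
In Python, from plant import robot gives the robot as it stands. Calls block until the motion is done:
- robot.move_pose(position, orientation): joint-space move of the TCP to a pose.
- robot.line_to(position, vel=0.15, rotation=None, guard=None): straight line of the TCP; rotation=None keeps the orientation; vel is the mean speed in m/s. With guard (N) it stops when the force on the tool has changed by that much, and returns True; else False.
- robot.goto_joints(angles): joint-space move.
- robot.set_gripper(opening): finger opening in m; the grip force is fixed at half the most; returns when the fingers have stopped.
- robot.pause(seconds).
- robot.ik(position, orientation): joint angles nearest the present ones, or None.
- robot.observe(): the state.
- robot.grab_frame(name): name is "side" or "top"; returns the picture (480x640x3 uint8, blue, green, red); there is no depth.
- robot.get_calibration(name): a dict with "vertical_fov" (degrees; the focal length in pixels is half the picture's height over the tangent of half this angle, whatever the lens; pixels are square), "cx", "cy" (the principal point, pixels), "k1" (the pictures are not rectified: a ray, as slopes to the right and down, at radius r is drawn at 1 + k1 r^2 times it, then the intrinsics apply), "rvec" (rotation vector, rad) and "tvec" (3), from world to camera coordinates, as OpenCV has them. Camera axes: x right, y down, z forward; pixel columns grow to the right and rows downward; lengths in m; the calibration is good to about 2 mm. A picture is of the moment at which its call begins. get_calibration takes no time and is no camera call.
A pose or a line that the arm cannot do raises robot.IKError and nothing moves.
- robot.job_done(): hands the job in, once; it reports no verdict.
The state is a dict: "time": time; "q": joint angles; "qvel": joint speeds; "joint_torque": joint torques, N m; "tool_pos": TCP position; "tcp_rot": TCP orientation; "ft_force": force on the tool from outside, world axes, zero at the start; "torque": the same for the moment, N m; "gripper_width": finger opening in m.
Only numpy, scipy, OpenCV 4.12 (cv2) and the standard library are available. Lean on these libraries where they do the work, as an engineer would, in place of code of your own. Each camera call takes 0.05 s, during which the arm holds its last target.

TASK

The stone grinding slab rocks on its stand. Press down on its corners, one after another, to find the one that gives way, then press that corner's wedge in until its head lies flat against the side of the stand; the wedges at the firm corners must not be forced. Nothing is to be picked up, and the slab and everything around it stay in their places.

Things in the scene. Friction and masses are not known exactly. Their poses are not given: they have to be found in the camera images.
- stand: low wooden stand, 280 mm (its x) by 240 mm (its y), deck 36 mm high with a 4 mm sill along each long side; fixed to the table. Origin on the table under its middle, z up; its y axis runs through the two sides that carry the wedges (+y is its left side). Its sides are at y = -120 and +120 mm
- slab: grey stone slab, maroon on top, 240 (x) x 200 (y) x 20 mm, 2.5 kg, loose on four hidden packers, axes parallel to the stand's; origin at the centre of its underside, 52 mm above the table. One packer, any of the four, is too thin: pressed near that corner with over 6 N (10 N is right) the slab rocks there by about 4 mm, and comes back when let go. Firm corners give less than 1 mm
- corner_near_left (a point): point on the slab's top face near its near left corner, 25 mm in from both edges: the place to press down on this corner (left = robot's left, near = on the robot's side (towards -x))
- corner_near_right (a point): point on the slab's top face near its near right corner, 25 mm in from both edges: the place to press down on this corner (right = robot's right, near = on the robot's side (towards -x))
- corner_far_left (a point): point on the slab's top face near its far left corner, 25 mm in from both edges: the place to press down on this corner (left = robot's left, far = on the far side (towards +x))
- corner_far_right (a point): point on the slab's top face near its far right corner, 25 mm in from both edges: the place to press down on this corner (right = robot's right, far = on the far side (towards +x))
- head_near_left (a point): centre of the outer face of the head of the near left wedge. The pale wooden wedge lies on the stand's left sill under the slab's near left corner, 75 mm from the stand's middle along x; its upright head (44 mm wide, 14 mm thick, 36 to 62 mm above the table) stands outside the stand's left side; it slides only straight in, along the stand's y axis
- head_near_right (a point): centre of the outer face of the head of the near right wedge. The pale wooden wedge lies on the stand's right sill under the slab's near right corner, 75 mm from the stand's middle along x; its upright head (44 mm wide, 14 mm thick, 36 to 62 mm above the table) stands outside the stand's right side; it slides only straight in, along the stand's y axis
- head_far_left (a point): centre of the outer face of the head of the far left wedge. The pale wooden wedge lies on the stand's left sill under the slab's far left corner, 75 mm from the stand's middle along x; its upright head (44 mm wide, 14 mm thick, 36 to 62 mm above the table) stands outside the stand's left side; it slides only straight in, along the stand's y axis
- head_far_right (a point): centre of the outer face of the head of the far right wedge. The pale wooden wedge lies on the stand's right sill under the slab's far right corner, 75 mm from the stand's middle along x; its upright head (44 mm wide, 14 mm thick, 36 to 62 mm above the table) stands outside the stand's right side; it slides only straight in, along the stand's y axis
- wedge_near_left (a joint): how far the near left wedge is in, m: 0 to 0.004 at the start (head 22 to 26 mm off the stand's side), 0.026 = home, head flat against the stand's side. At the rocking corner it slides in with about 3 N, a little more for the last 2 mm, and stays; at a firm corner it stops on the packer at about 0.006 and must not be forced
- wedge_near_right (a joint): how far the near right wedge is in, m: 0 to 0.004 at the start (head 22 to 26 mm off the stand's side), 0.026 = home, head flat against the stand's side. At the rocking corner it slides in with about 3 N, a little more for the last 2 mm, and stays; at a firm corner it stops on the packer at about 0.006 and must not be forced
- wedge_far_left (a joint): how far the far left wedge is in, m: 0 to 0.004 at the start (head 22 to 26 mm off the stand's side), 0.026 = home, head flat against the stand's side. At the rocking corner it slides in with about 3 N, a little more for the last 2 mm, and stays; at a firm corner it stops on the packer at about 0.006 and must not be forced
- wedge_far_right (a joint): how far the far right wedge is in, m: 0 to 0.004 at the start (head 22 to 26 mm off the stand's side), 0.026 = home, head flat against the stand's side. At the rocking corner it slides in with about 3 N, a little more for the last 2 mm, and stays; at a firm corner it stops on the packer at about 0.006 and must not be forced
- mano: purple stone grinding roller, 340 mm long, 46 mm thick, lying across on a low wooden rest beyond the stand; origin under its middle. Bystander
- bowl: terracotta bowl, 130 mm across, 50 mm high; origin under its centre. Bystander
- jar: crimson pigment jar with a wooden lid, 68 mm across, 90 mm high; origin under its centre. Bystander
- scoop: wooden spoon lying flat; origin on the surface under it. Bystander
- mallet: wooden mallet lying flat, head 52 x 90 x 52 mm; origin on the surface under it. Bystander (the wedge needs only a fingertip)
- brush: brush with a dark wooden handle, 200 mm long, lying flat; origin on the surface under it. Bystander
- cup: brown clay cup, 72 mm across, 75 mm high; origin under its centre. Bystander

How it is judged:
By the outcome, as a careful person would: the job done as asked, in the order asked, and still so for the second after the job is handed in, with the robot touching nothing.
It also fails if it takes over 54 s, if anything falls off the work surface, if the arm or the gripper's body presses on something with over 40 N, if the wrist force passes 120 N, or if a joint passes its speed limit or range.

## Working session

There is one attempt and no reset: what is moved stays moved. The work goes in short steps, each a Python script; the robot and the scene stay as the last script left them, time stands still between calls to the robot, and variables do not carry over. Pictures are saved under pics/ and viewed, and the job is handed in when it is done.

```bash
ls; mkdir -p pics; python3 - <<'E'
from plant import robot
import cv2
for n in ("side","top"):
    cv2.imwrite(f"pics/{n}0.png",robot.grab_frame(n)); print(n,robot.get_calibration(n))
o=robot.observe(); print(o, robot.tip_reach)
E
```

```text
pics
side {'vertical_fov': 44.9761486801582, 'cx': 325.1374439379425, 'cy': 249.00057050811867, 'k1': -0.00042747418785068255, 'rvec': array([ 0.44089257, -2.60661947,  1.36960913]), 'tvec': array([0.55736567, 0.15310465, 1.19909577])}
top {'vertical_fov': 57.29013437757777, 'cx': 322.11801342524615, 'cy': 245.19113654857227, 'k1': -0.006964129987413455, 'rvec': array([ 2.15539087, -2.15201884,  0.09508903]), 'tvec': array([0.06427412, 0.57759699, 0.96080544])}
{'time': 0.1, 'q': array([-8.60988386e+01,  5.99722034e+00,  5.53309712e+00,  8.96059911e+01,
        5.63031045e-04,  7.75267368e+01]), 'qvel': array([ 0.02400048, -0.1327644 ,  0.13032682,  0.142991  ,  0.02843774,
       -0.03980434]), 'joint_torque': array([ 4.22594603e-03, -5.58212185e+01,  5.04717243e+01,  1.31880480e-02,
       -3.39381431e-04,  8.67909904e-06]), 'tool_pos': array([ 0.16914479, -0.57544356,  0.30319456]), 'tcp_rot': array([-1.79931662e+02, -1.56932994e-02,  1.63744148e+01]), 'ft_force': array([-1.085518  ,  0.43446793,  0.08828007]), 'torque': array([-0.00041611, -0.01534306,  0.01281352]), 'gripper_width': 0.08491023463576806} 0.0726
```

View pics/side0.png

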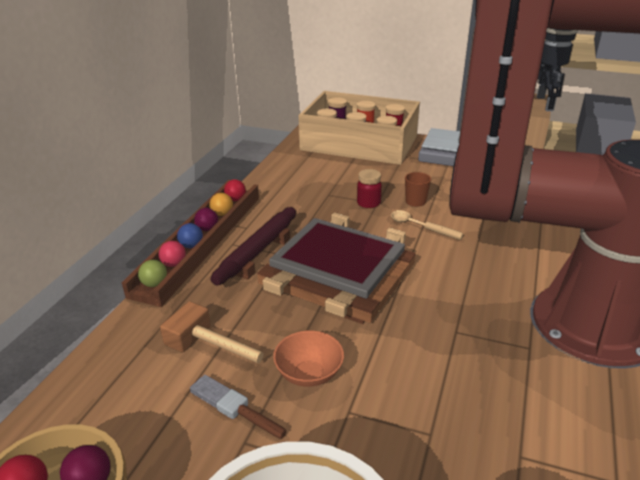

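View pics/top0.png

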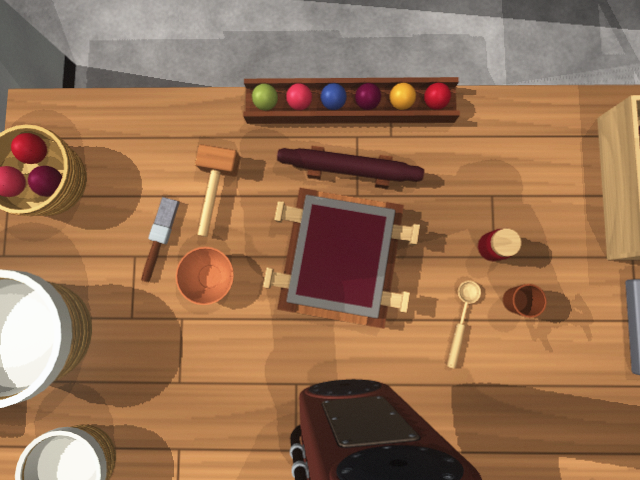

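```bash
cat > h.py <<'E'
import numpy as np, cv2
from plant import robot
def cam(n):
    c=robot.get_calibration(n); f=240/np.tan(np.radians(c['vertical_fov']/2))
    R=cv2.Rodrigues(np.array(c['rvec']))[0]; return c,f,R,np.array(c['tvec'])
def ray(n,uv):
    c,f,R,t=cam(n); d=np.array([(uv[0]-c['cx'])/f,(uv[1]-c['cy'])/f]); s=d.copy()
    for _ in range(10): s=d/(1+c['k1']*(s@s))
    return -R.T@t, R.T@np.array([s[0],s[1],1.])
def onz(n,uv,z):
    o,d=ray(n,uv); return o+d*(z-o[2])/d[2]
def proj(n,P):
    c,f,R,t=cam(n); p=R@np.asarray(P,float)+t; s=p[:2]/p[2]; s=s*(1+c['k1']*(s@s)); return f*s+[c['cx'],c['cy']]
E
python3 - <<'E'
from h import *
for n,box in (("top",(280,180,410,330)),("side",(260,215,415,300))):
    im=cv2.imread(f"pics/{n}0.png"); hsv=cv2.cvtColor(im,cv2.COLOR_BGR2HSV)
    x0,y0,x1,y1=box
    b,g,r=[im[...,i].astype(int) for i in range(3)]
    maroon=((r<110)&(g<25)&(r>g+30)); grey=(hsv[...,1]<60)&(hsv[...,2]>60)
    for nm,m in (("maroon",maroon),("all",maroon|grey)):
        mm=np.zeros(m.shape,np.uint8); mm[y0:y1,x0:x1]=m[y0:y1,x0:x1]*255
        cs=cv2.findContours(mm,0,2)[0]; c=max(cs,key=cv2.contourArea)
        pts=np.array([onz(n,p[0],0.072)[:2] for p in c],np.float32)
        print(n,nm,cv2.contourArea(c),cv2.minAreaRect(pts*1000))
        eps=cv2.approxPolyDP(cv2.convexHull(c),6,True)[:,0]; print(eps.tolist())
im=cv2.imread("pics/top0.png")[175:340,250:430]; cv2.imwrite("pics/topz.png",cv2.resize(im,None,fx=3.5,fy=3.5,interpolation=cv2.INTER_CUBIC))
E
```

```text
top maroon 25.0 ((550.5028686523438, 14.422903060913086), (11.486783981323242, 36.05500030517578), 49.4218635559082)
[[349, 248], [341, 263]]
top all 9800.5 ((551.52197265625, 23.340354919433594), (198.20538330078125, 238.0470428466797), 80.21546936035156)
[[306, 195], [394, 210], [377, 317], [287, 301]]
side maroon 3177.0 ((553.240234375, 20.31975555419922), (153.7489776611328, 191.5320281982422), 79.78009033203125)
[[284, 256], [318, 224], [389, 245], [361, 281]]
side all 5992.0 ((550.8217163085938, 31.61162567138672), (219.46202087402344, 247.05645751953125), 80.52873229980469)
[[270, 258], [313, 219], [404, 245], [367, 297], [272, 266]]
```

View pics/topz.png

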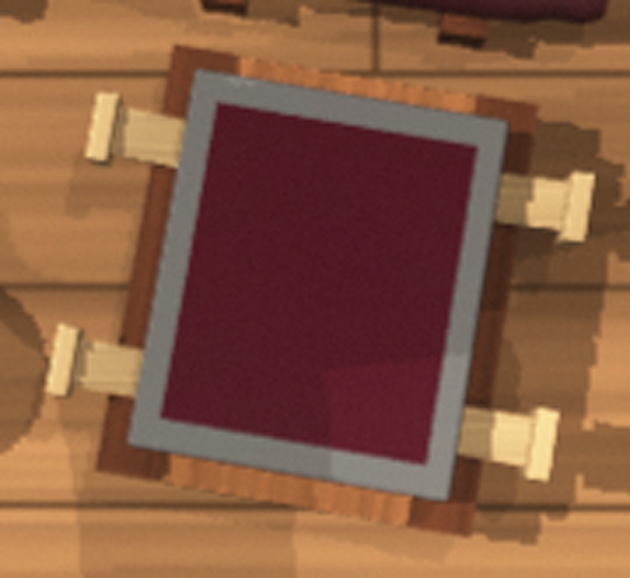

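```bash
cat >> h.py <<'E'
C=np.array([0.552,0.0225]); YAW=-9.8
def w(x,y,z): 
    a=np.radians(YAW); return np.array([C[0]+x*np.cos(a)-y*np.sin(a), C[1]+x*np.sin(a)+y*np.cos(a), z])
ORI=[180,0,YAW+90]
def st(l=""):
    o=robot.observe(); print(l,'t%.2f'%o['time'],'pos',np.round(o['tool_pos'],4),'F',np.round(o['ft_force'],2)); return o
E
python3 - <<'E'
from h import *
for k,p in dict(fl=(276.6,211.3),nl=(265.1,277.3),fr=(418.6,234.4),nr=(408,301.6)).items():
    P=onz("top",p,.062)[:2]-C; a=np.radians(-YAW); print(k,"head in stand frame",np.round([P[0]*np.cos(a)-P[1]*np.sin(a),P[0]*np.sin(a)+P[1]*np.cos(a)],4))
robot.set_gripper(0.0); st()
p=w(-.095,-.075,.185); print(p, robot.ik(p,ORI))
robot.move_pose(p,ORI); o=st(); print(o['tcp_rot'])
robot.pause(.3); st()
E
```

```text
fl head in stand frame [0.0721 0.1578]
nl head in stand frame [-0.0759  0.1557]
fr head in stand frame [ 0.0742 -0.159 ]
nr head in stand frame [-0.0741 -0.1584]
 t0.87 pos [ 0.1692 -0.5757  0.3039] F [-0.56 -0.13  0.14]
[ 0.44562054 -0.03523569  0.185     ] [-21.374526   -21.15787041 -31.73033679  79.42753362   0.
  78.425474  ]
 t3.08 pos [ 0.4459 -0.0359  0.1853] F [ 0.17 -0.23  0.01]
[1.79971720e+02 1.48692157e-02 8.01292858e+01]
 t3.38 pos [ 0.4457 -0.0355  0.185 ] F [0.81 0.06 0.1 ]
```

```bash
cat >> h.py <<'E'
def med(n=5):
    Z=[];F=[]
    for _ in range(n):
        o=robot.observe(); Z.append(o['tool_pos']); F.append(o['ft_force']); robot.pause(.02)
    return np.mean(Z,0),np.mean(F,0)
def press(x,y,l):
    p=w(x,y,.165); robot.line_to(p,vel=.2); robot.line_to(w(x,y,.152),vel=.1)
    g=robot.line_to(w(x,y,.138),vel=.015,guard=2.5); z1,f1=med()
    g2=robot.line_to([p[0],p[1],z1[2]-.009],vel=.012,guard=8); z2,f2=med()
    print(l,g,g2,'z1 %.4f z2 %.4f d %.2fmm'%(z1[2],z2[2],1e3*(z1[2]-z2[2])),'F',np.round(f1,1),np.round(f2,1))
    robot.line_to(p,vel=.1); st()
E
python3 - <<'E'
from h import *
press(-.095,-.075,'NR')
E
```

```text
NR True True z1 0.1446 z2 0.1446 d -0.01mm F [-0.6  0.2  4.9] [-0.8 -0.4  4.7]
 t5.26 pos [ 0.4459 -0.0354  0.1653] F [ 0.18 -0.06 -0.69]
```

```bash
cat >> h.py <<'E'
def press2(x,y,l):
    p=w(x,y,.160); robot.line_to(p,vel=.25); robot.line_to(w(x,y,.149),vel=.1)
    robot.line_to(w(x,y,.138),vel=.015,guard=2.5); z1,f1=med(4); out=[]
    c=z1[2]
    for i in range(14):
        c-=.0005; robot.line_to([p[0],p[1],c],vel=.02); z2,f2=med(3); out.append((round(1e3*(z1[2]-z2[2]),2),round(f2[2],1)))
        if f2[2]>9.5: break
    print(l,'z1 %.4f F1 %.1f'%(z1[2],f1[2]),out)
    robot.line_to(p,vel=.1); st()
E
python3 - <<'E'
from h import *
press2(-.095,-.075,'NR')
E
```

```text
NR z1 0.1446 F1 5.3 [(np.float64(0.01), np.float64(5.9)), (np.float64(0.04), np.float64(10.0))]
 t7.19 pos [ 0.446  -0.0354  0.1603] F [-0.09  0.22  0.54]
```

```bash
python3 - <<'E'
from h import *
press2(-.095,.075,'NL')
press2(.095,.075,'FL')
press2(.095,-.075,'FR')
E
```

```text
NL z1 0.1429 F1 2.9 [(np.float64(0.35), np.float64(3.1)), (np.float64(0.96), np.float64(2.8)), (np.float64(1.49), np.float64(3.9)), (np.float64(2.01), np.float64(4.1)), (np.float64(2.34), np.float64(5.5)), (np.float64(2.53), np.float64(8.4)), (np.float64(2.67), np.float64(11.6))]
 t11.21 pos [0.4713 0.1123 0.16  ] F [-1.45  0.41 -0.82]
FL z1 0.1447 F1 4.5 [(np.float64(-0.01), np.float64(4.8)), (np.float64(0.03), np.float64(8.3)), (np.float64(0.05), np.float64(11.2))]
 t14.10 pos [0.6588 0.0802 0.1604] F [-1.06  0.39 -0.96]
FR z1 0.1447 F1 5.1 [(np.float64(0.01), np.float64(5.2)), (np.float64(0.05), np.float64(8.9)), (np.float64(0.04), np.float64(11.9))]
 t16.83 pos [ 0.6332 -0.0677  0.1604] F [-0.61 -0.48  0.07]
```

```bash
python3 - <<'E'
from h import *
a=np.radians(-YAW)
for uv in ((234,276),(232,262),(232,290)):
    P=onz("top",uv,.05)[:2]-C; print(np.round([P[0]*np.cos(a)-P[1]*np.sin(a),P[0]*np.sin(a)+P[1]*np.cos(a)],4))
robot.line_to(w(-.075,.185,.175),vel=.25)
robot.line_to(w(-.075,.185,.109),vel=.15); st()
z,f=med(3); print(f)
g=robot.line_to(w(-.075,.158,.109),vel=.03,guard=2); o=st(g)
P=o['tool_pos'][:2]-C; print(np.round([P[0]*np.cos(a)-P[1]*np.sin(a),P[0]*np.sin(a)+P[1]*np.cos(a)],4))
cv2.imwrite("pics/top1.png",cv2.resize(robot.grab_frame("top")[175:340,200:430],None,fx=3,fy=3))
cv2.imwrite("pics/side1.png",cv2.resize(robot.grab_frame("side")[200:400,230:450],None,fx=3,fy=3))
E
```

```text
[-0.0849  0.2262]
[-0.0552  0.2367]
[-0.1159  0.2246]
 t18.82 pos [0.5099 0.2172 0.1095] F [-0.13 -0.35  0.27]
[ 0.07655712 -0.22691089  0.00084215]
True t19.51 pos [0.5061 0.1986 0.1087] F [-0.14 -1.22  0.26]
[-0.0752  0.1658]
```

View pics/side1.png

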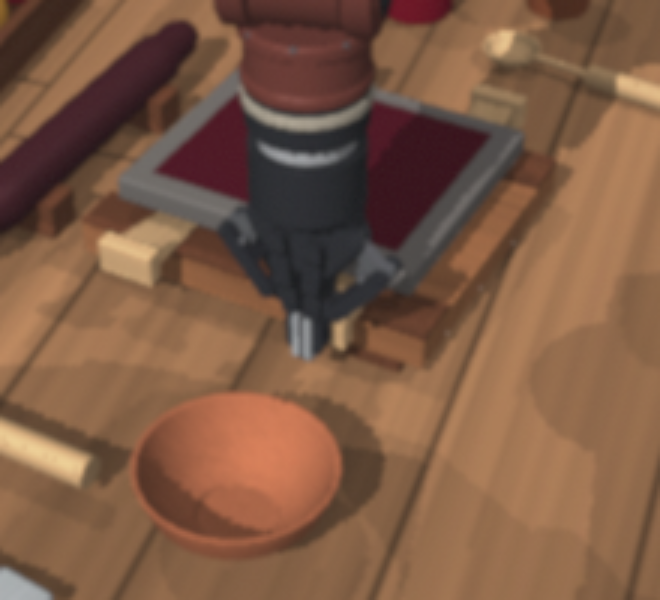

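View pics/top1.png

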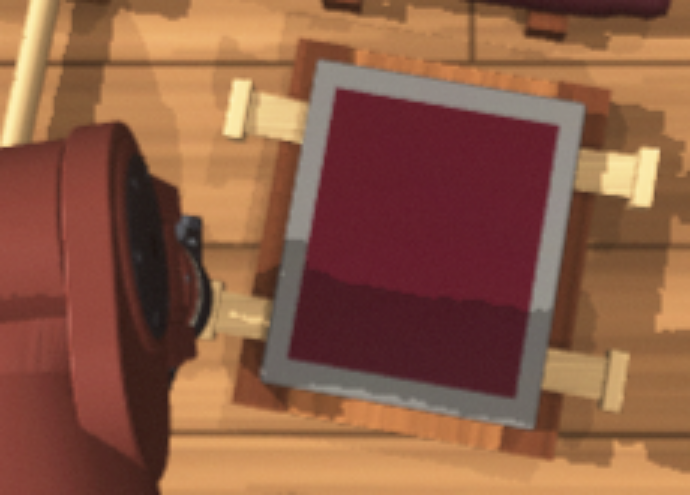

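```bash
python3 - <<'E'
from h import *
a=np.radians(-YAW)
def sy(p): P=p[:2]-C; return P[0]*np.sin(a)+P[1]*np.cos(a)
yd=np.array([-np.sin(-a),np.cos(a)])
for y in (.160,.154,.149,.1465):
    robot.line_to(w(-.075,y,.109),vel=.025); z,f=med(3); print(y,'y %.4f push %.1f'%(sy(z),f[:2]@yd), np.round(f,1))
    if abs(f[:2]@yd)>12: break
y=min(y,sy(z))
for i in range(10):
    if abs(f[:2]@yd)>11: break
    y-=.0007; robot.line_to(w(-.075,y,.109),vel=.02); z,f=med(3); print('%.4f'%y,'y %.4f push %.1f'%(sy(z),f[:2]@yd), np.round(f,1))
st()
E
```

```text
0.16 y 0.1598 push 0.1 [ 0.2  0.1 -0.3]
0.154 y 0.1537 push 1.0 [-0.4  1.1  0.2]
0.149 y 0.1487 push -0.0 [-0.2 -0.  -0.1]
0.1465 y 0.1464 push 1.2 [ 0.4  1.1 -0.8]
0.1457 y 0.1459 push 4.4 [ 0.9  4.3 -0.6]
0.1450 y 0.1454 push 6.6 [ 1.   6.5 -1.2]
0.1443 y 0.1451 push 8.5 [ 1.2  8.5 -1.6]
0.1436 y 0.1450 push 12.6 [ 2.2 12.5 -2.3]
 t22.41 pos [0.5027 0.1781 0.1091] F [ 2.28 11.92 -2.87]
```

```bash
python3 - <<'E'
from h import *
a=np.radians(-YAW)
def sy(p): P=p[:2]-C; return P[0]*np.sin(a)+P[1]*np.cos(a)
yd=np.array([-np.sin(-a),np.cos(a)])
for y in (.1427,.1418,.1409):
    robot.line_to(w(-.075,y,.109),vel=.02); z,f=med(3); print('%.4f'%y,'y %.4f push %.1f'%(sy(z),f[:2]@yd), np.round(f,1))
    if f[:2]@yd>19: break
robot.line_to(w(-.075,.185,.109),vel=.08); robot.line_to(w(-.075,.185,.30),vel=.25)
robot.move_pose([.30,-.35,.30],ORI); st()
for n in ("top","side"): cv2.imwrite(f"pics/{n}2f.png",robot.grab_frame(n))
im=cv2.imread("pics/top2f.png"); cv2.imwrite("pics/top2.png",cv2.resize(im[175:340,250:430],None,fx=3.5,fy=3.5,interpolation=cv2.INTER_CUBIC))
im=cv2.imread("pics/side2f.png"); cv2.imwrite("pics/side2.png",cv2.resize(im[200:400,180:450],None,fx=2.9,fy=2.9,interpolation=cv2.INTER_CUBIC))
E
```

```text
0.1427 y 0.1448 push 16.8 [ 2.8 16.5 -2.9]
0.1418 y 0.1446 push 22.1 [ 3.9 21.8 -4. ]
 t26.78 pos [ 0.3005 -0.3496  0.3   ] F [-0.03  0.03  0.19]
```

View pics/top2.png

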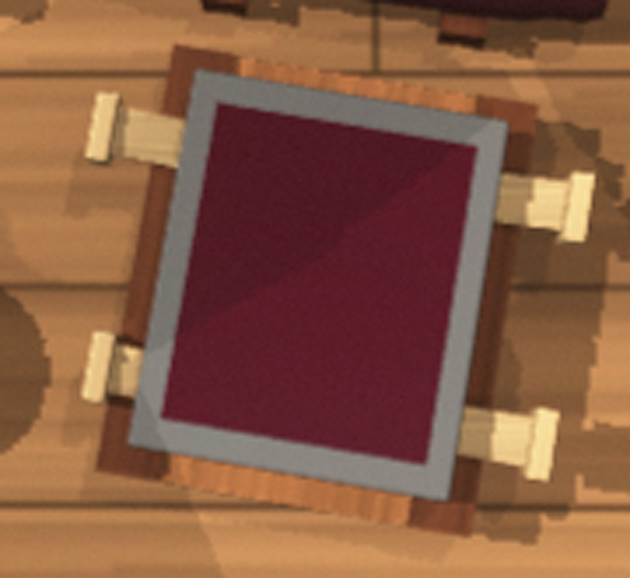

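View pics/side2.png

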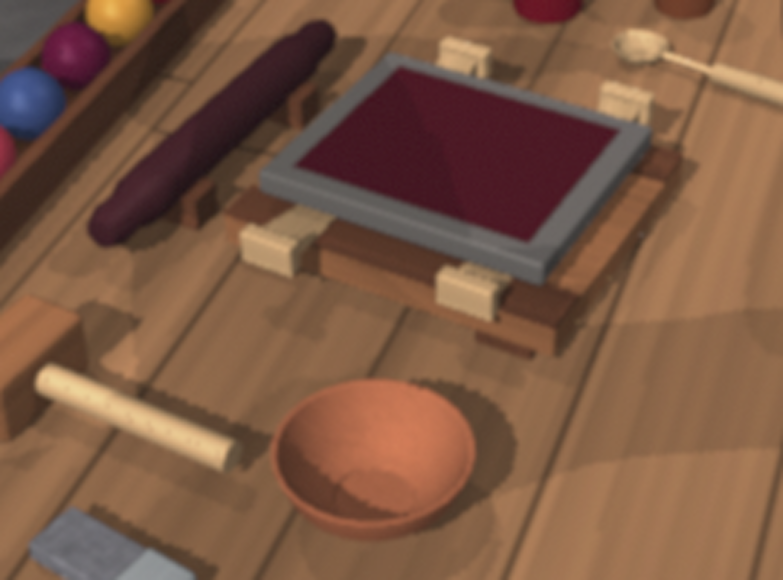

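```bash
python3 - <<'E'
from h import *
a=np.radians(-YAW)
robot.move_pose(w(-.095,.075,.185),ORI)
press2(-.095,.075,'NL')
robot.line_to(w(-.095,.075,.30),vel=.25)
robot.move_pose([.30,-.35,.30],ORI); st()
cv2.imwrite("pics/top3f.png",robot.grab_frame("top")); cv2.imwrite("pics/side3f.png",robot.grab_frame("side"))
for n in ("top","side"):
    A=cv2.imread(f"pics/{n}2f.png");B=cv2.imread(f"pics/{n}3f.png")
    d=cv2.absdiff(A,B).max(2); s=d[180:420,130:440]; print(n,(s>30).sum(), np.argwhere(s>30)[:6].tolist())
A=cv2.imread("pics/top0.png"); d=cv2.absdiff(A,B:=cv2.imread("pics/top3f.png")).max(2); d[d<60]=0; cv2.imwrite("pics/diff.png",d); cv2.imwrite("pics/top3.png",cv2.resize(B[175:340,250:430],None,fx=3.5,fy=3.5,interpolation=cv2.INTER_CUBIC))
E
```

```text
NL z1 0.1446 F1 4.9 [(np.float64(0.02), np.float64(5.7)), (np.float64(0.06), np.float64(10.3))]
 t30.66 pos [0.4715 0.1126 0.1602] F [-0.65 -0.18 -0.34]
 t33.16 pos [ 0.3005 -0.3495  0.2999] F [-0.45  0.02  0.27]
top 2 [[7, 295], [230, 275]]
side 0 []
```

View pics/top3f.png

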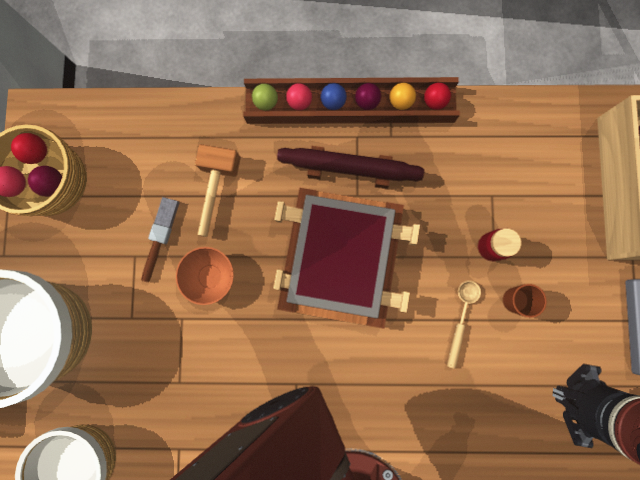

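View pics/diff.png

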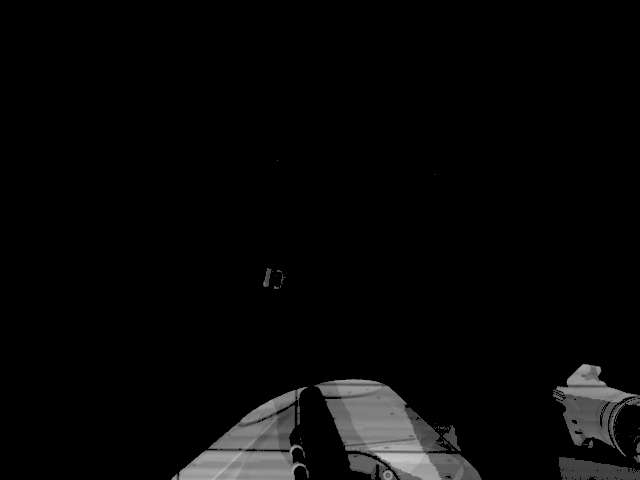

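The before/after difference in the top view shows only the near left wedge head changed, near pixel (272,279), apart from the arm itself. The corner is now firm, so I'm handing in.

```bash
python3 -c "
from plant import robot
print(robot.job_done())"
```

```text
the job is handed in; nothing more can be done
None
```

The near left corner was the one that rocked; I pressed its wedge home and handed the job in at about 33 s of the 54 s allowed.

- **Finding the corner:** I pressed all four corners with 10–12 N. Near right, far left and far right gave less than 0.1 mm. Near left gave about 4.4 mm, counting from the level at which the firm corners were met.
- **Pressing the wedge:** I pushed the near left wedge in with the closed fingertips until it stopped dead. Its head then lay within about 0.4 mm of the expected home position, holding against a final check push of 22 N. I did not touch the other three wedges.
- **Last checks:** Pressed again with 10 N, the near left corner gave 0.06 mm, and the slab there sat level with the other corners. Compared with the first picture, the top view showed only that wedge head (and the arm) moved. No check failed.

My first press, on the near right corner, held only about 5 N after the force guard stopped it. I repeated it in small steps to 10 N before judging that corner firm.

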